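Release the tablet counter's latch with the long T-key

TASK

The tablet counter is locked by a latch deep down its key well. Take the T-key out of its stand, lower it gently down the well, feel for the square stem at the bottom until the key drops fully home on it, and turn it clockwise, without forcing, until the latch arm has swung all the way to its stop. Then draw the key out and set it gently back in its stand, upright and fully down; work the latch only with the key and leave the bottles and the loose cap where they are.

Things in the scene. Friction and masses are not known exactly. Their poses are not given: they have to be found in the camera images.
- key_bar (a point): Centre of the cross bar of the steel T-key, which stands upright in its stand. Bar 90 mm long (this frame's x), 14 mm wide (y), 14 mm high, grasped across its width from above. Below it runs a rod of 12 mm diameter; the mouth of the square socket is 165 mm below this point. z is up along the key. Key about 0.32 kg.
- key_tip (a point): Centre of the mouth of the T-key's socket, the bottom of the key. Socket outside 26 mm square, inside 19 mm square and 24 mm deep, its sides parallel to the key's x and y, so it fits the stem in four ways a quarter turn apart.
- key: The whole T-key; origin at the socket mouth (bottom), x along the cross bar, z up along the rod.
- stand: Fixed grey key stand, 70 mm square block on a 90 mm square foot, 80 mm high, origin under its centre. A round well of 43 mm diameter opens upward in its centre, 72 mm deep.
- stand_floor (a point): Centre of the floor of the stand's well, 8 mm above the table and 72 mm below the stand's top. The key stands on it.
- counter: Fixed white tablet counter, casing 130 mm square and 130 mm high, origin under its centre, z up; the latch arm comes out on its +x side. In the middle of the top is the key well, a straight round shaft of 43 mm diameter.
- well_mouth (a point): Centre of the mouth of the key well, on the counter's top face, 130 mm above the table; x and y as the counter's.
- well_floor (a point): Point on the well's axis 116 mm below its mouth, level with the round collar at the foot of the stem, on which the key rests when fully home. Axes as the counter's; they do not turn with the stem.
- stem_shoulder (a point): Point on the well's axis level with the flat shoulders of the unpressed steel stem, 16 mm above well_floor. Stem 17 mm square, topped by a centring cone (16 mm base, 6 mm high). It is sprung: it sinks up to 6 mm, 1 N at first and 7 N fully down, then hard. A key out of line rides on the shoulders; within about 7 degrees of in line it drops 16 mm down to the collar. Axes as the counter's.
- well_axis (a point): Point half-way down the well on its axis, axes as the counter's. The stem's own turn is not reported: it was fitted without regard to the latch arm, so its sides may stand at any angle to the arm and must be found by feel. Turning the stem clockwise turns the latch by as much, through a springy coupling (0.6 N m/rad).
- latch (a joint): Angle of the latch arm (rad), clockwise seen from above from the counter's +x axis: up to 0.12 is locked, 0.75 is released, at its stop. Moving it takes about 0.09 N m; it stays where left. By play and the springy coupling the key turns up to about 0.4 rad before the arm moves, and at the stop can wind on about 0.2 rad before it gets hard.
- latch_tip (a point): Outer end of the flat steel latch arm, 12 mm wide, 12 mm above the table, 90 mm from the well's axis, sticking out about 30 mm on the counter's side.
- white_bottle: Loose white bottle, 48 mm diameter, 85 mm high, standing; origin under its centre. Bystander.
- sage_bottle: Loose grey-green bottle with a black cap, 52 mm diameter, 95 mm high, standing; origin under its centre. Bystander.
- loose_cap: Loose black bottle cap, 42 mm diameter, 18 mm high, lying flat; origin under its centre. Bystander.
Not all that is in view belongs to the job. Of the things that look like the key, the larger one is meant. There is more than one size of the stand; the job needs the larger.

How it is judged (in metres and radians):
On the way, in this order (a step that is already met when the one before it is completed fails the run):
1. the key is fully home on the stem: its mouth within 4 mm of the collar's level and 5 mm of the well's axis (z of key_tip in the frame of well_floor below 0.004 m and horizontal distance between key_tip and well_floor below 0.005 m), for 0.2 s.
2. with the key still home on the stem, the latch arm is turned to its stop (over 0.66 rad) (all of step 1 and value of joint latch above 0.66 rad), for 0.2 s.
At the end, for the whole second after the job is handed in: The latch arm is at its released stop (over 0.64 of 0.75 rad) and the key is back in its stand: its mouth within 4 mm of the well's floor level and 10 mm of its centre, upright within 0.12 rad, at rest (value of joint latch above 0.64 rad and z of key_tip in the frame of stand_floor below 0.004 m and horizontal distance between key_tip and stand_floor below 0.01 m and angle between key's own z axis and vertical below 0.12 rad and linear speed of key below 0.02 m/s); the robot touches nothing.
It fails at once if the key is forced: it bears on the counter, its well, stem or latch with more than 35 N (contact force between key and counter above 35 N).
It fails at once if the key is banged down in its stand (more than 80 N) (contact force between key and stand above 80 N).
It fails at once if the robot itself touches the counter or its latch (contact force between any of the fingers, the arm and counter above 1 N).
It fails at once if a bottle or the loose cap is moved by more than 15 mm (distance of any of white_bottle, sage_bottle, loose_cap from where it was at the start of the episode above 0.015 m).
It also fails if it takes over 72 s, if anything falls off the work surface, if the arm or the gripper's body presses on something with over 40 N, if the wrist force passes 120 N, or if a joint passes its speed limit or range.

ROBOT

A 6-joint arm with a two-finger parallel gripper is mounted at the origin on the work surface. World frame = base frame: x ahead of the robot, y to its left, z up, the work surface at z = 0. Lengths are in mm, angles in rad, forces in N, time in s.
With the tool pointing down it reaches from about 350 to 875 mm from the base axis. Payload 4.2 kg.
Tool frame: the origin (TCP) lies midway between the tips of the shut fingers; the grasp point (between the pads) lies 19 mm behind it (arm.tcp_to_grasp is the distance from the TCP to the grasp point, in mm); z points along the fingers, y is the line along which they close (so a half turn about z gives the same grasp; the last joint's range is limited). The gripper opens to 85 mm and grips with 20 to 120 N. Pads are 22 mm wide; open, the fingers measure 114 mm over their backs; the gripper's body (76 mm by 85 mm) begins 54 mm behind the grasp point. The pads swing forward as they close: fully open they stand 13 mm farther back than shut.
Start: joints at [-0.988, 0.385, 0.008, 0, -1.194, -0.259], TCP at [198.872, -592.494, 197.012] pointing down, gripper open.
Joint ranges: [-3.14, 3.14], [-1.21, 2.06], [-1.07, 1.41], [-3.16, 2.05], [-2.99, -0.16], [-3.1, 3.1]. Speed limits (rad/s): [2.79, 2.79, 3.14, 3.14, 3.14, 3.14].

INTERFACE

Orientations are given as a unit quaternion [x, y, z, w].
In Python, from bench import arm, imaging, job, models gives the robot as it stands.
- The arm moves only by the tool arm_command, never from a script. Its argument "rows" is a list of rows, each an object with "grip": the opening, from 0 (shut) to 1 (fully open); "linear": the shift along the tool's x, y, z in mm, a list of three; "rot": the turn, a rotation vector about the tool's x, y, z in rad, a list of three. In form: [{"grip": grip, "linear": [tx, ty, tz], "rot": [rx, ry, rz]}, ...]. A call has 1 to 10 rows; each row is the pose to reach, as a shift and turn from the pose commanded when the call began, along the tool's axes at that moment; what a row does not reach only later rows make up. A row lasts 1/8 s, in which the tool goes at most 62.5 mm and 10.7 degrees, less where a joint would pass 70% of its speed; a pose out of reach is approached as far as the arm can. A call with a gripper value outside its range is refused whole. The fingers move at their own pace and stop on an object; the grip force is fixed at half the most. Time passes only in rows, so rows that repeat a pose let the fingers close. It gives the time, the measured TCP pose, the force, the opening and the grip force at its end, in the units of the state.
- arm.read_state(): the state, without advancing time (a new reading comes with each control period).
- imaging.get_image(name): name is "scene" or "top"; returns a dict with "frame" (480x640x3 uint8, red, green, blue), "fx", "fy", "cx", "cy" (pixels), "k1" (the pictures are not rectified: a ray, as slopes to the right and down, at radius r is drawn at 1 + k1 r^2 times it, then the intrinsics apply), "extrinsics" (4x4, takes a point from world to camera coordinates). Camera axes: x right, y down, z forward; pixel columns grow to the right and rows downward; lengths in mm; the calibration is good to about 2 mm. A picture is of the moment at which its call begins. There is no depth.
- job.job_done(): hands the job in; it is judged then, once.
Trained networks look in a picture, given as the dict that the camera call returned (one of the last four; its "shot" number tells which), for a name from the list of things; names that differ only in an ending like _2 or _b are one class to them, and where a whole thing is asked for, a point or a joint stands for the part that bears it (a point fixed in the world has none). Each returns a list of dicts, best first, with "score" (0 to 1); they miss things now and then, are a little off and sometimes report something else, mostly with a low value. They report only what shows in the picture. A call takes as long as a camera call. They do not tell look-alikes from the thing itself.
- models.spot_in(picture, query): "rect" ([left, top, right, bottom] in pixels, round what is visible of it).
- models.tip_of(picture, query): "pixel" ([column, row] in pixels: a listed point, or the origin of a listed thing).
The state is a dict: "clock": time; "joints": joint angles; "joint_vel": joint speeds; "joint_efforts": joint torques, N m; "position": TCP position; "ee_rot": TCP orientation; "contact_force": force on the tool from outside, world axes, zero at the start; "wrist_torque": the same for the moment, N m; "gripper_width": finger opening in mm; "grasp_force": force on a finger pad.
Only numpy, scipy, OpenCV 4.12 (cv2) and the standard library are available. Lean on these libraries where they do the work, as an engineer would, in place of code of your own. Each camera call takes 0.05 s, during which the arm holds its last target. There are 200 camera calls.

## Working session

There is one attempt and no reset: what is moved stays moved. The work goes in short steps, Python scripts to look and compute and a tool call to move; the robot and the scene stay as the last step left them, time stands still between calls to the robot, and variables do not carry over. Pictures are saved under pics/ and viewed, at most 10 in all, crops included, and the job is handed in when it is done.

Besides the shell and the picture viewer there is one more tool, called as name(argument=value, ...) on one line, values as JSON. arm_command: Moves the arm, as the interface text tells. Its arguments: {"type":"object","properties":{"rows":{"type":"array"}},"required":["rows"]}

```bash
mkdir -p pics; cat > h.py <<'E'
import numpy as np, cv2
from bench import arm, imaging, job, models
from scipy.spatial.transform import Rotation as R
def ray(p,px):
    x=np.array([(px[0]-p['cx'])/p['fx'],(px[1]-p['cy'])/p['fy']]); u=x.copy()
    for _ in range(20): u=x/(1+p['k1']*(u@u))
    E=np.array(p['extrinsics']); d=E[:3,:3].T@np.array([u[0],u[1],1]); return -E[:3,:3].T@E[:3,3], d
def atz(p,px,z):
    c,d=ray(p,px); return c+d*(z-c[2])/d[2]
def proj(p,X):
    E=np.array(p['extrinsics']); c=E[:3,:3]@np.array(X,float)+E[:3,3]; u=c[:2]/c[2]; u=u*(1+p['k1']*(u@u))
    return np.array([u[0]*p['fx']+p['cx'],u[1]*p['fy']+p['cy']])
def tri(obs):
    A=np.zeros((3,3));b=np.zeros(3)
    for p,px in obs:
        c,d=ray(p,px);d=d/np.linalg.norm(d);M=np.eye(3)-np.outer(d,d);A+=M;b+=M@c
    return np.linalg.solve(A,b)
def save(p,n,crop=None,k=1):
    f=p['frame'][:,:,::-1]
    if crop: l,t,r,b=crop; f=f[t:b,l:r]
    cv2.imwrite('pics/'+n,cv2.resize(f,None,fx=k,fy=k,interpolation=cv2.INTER_CUBIC))
E
python3 - <<'E'
from h import *
np.set_printoptions(precision=1,suppress=True)
Z=dict(key_bar=165+8,stand=0,stand_floor=8,well_mouth=130,counter=0,latch_tip=12,white_bottle=0,sage_bottle=0,loose_cap=0,key_tip=8)
for n in('scene','top'):
    p=imaging.get_image(n); save(p,n+'0.png'); c,_=ray(p,(320,240)); print(n,'cam',c)
    for q,z in Z.items():
        print(q,[(round(d['score'],2),np.round(d['pixel']),atz(p,d['pixel'],z)) for d in models.tip_of(p,q)[:4]])
print(arm.read_state())
E
```

```text
scene cam [1168.9 -482.3  736.3]
key_bar [(0.69, array([240., 252.]), array([ 584. , -160.8,  173. ])), (0.66, array([179., 322.]), array([ 654.7, -311.6,  173. ]))]
stand [(0.96, array([254., 325.]), array([ 593.3, -157.3,    0. ])), (0.8, array([160., 322.]), array([ 474.1, -285. ,    0. ])), (0.47, array([381., 356.]), array([792.8, -28.5,   0. ]))]
stand_floor [(0.84, array([250., 321.]), array([ 585.3, -160.5,    8. ])), (0.83, array([163., 319.]), array([ 478.8, -279.5,    8. ]))]
well_mouth [(0.72, array([365., 194.]), array([552.3, 154. , 130. ])), (0.55, array([288., 261.]), array([612.4, -87.5, 130. ]))]
counter [(0.79, array([362., 243.]), array([548.6, 156.8,   0. ]))]
latch_tip [(0.47, array([383., 262.]), array([632.7, 135.9,  12. ]))]
white_bottle [(0.77, array([286., 262.]), array([494. ,  -6.5,   0. ]))]
sage_bottle [(0.58, array([288., 265.]), array([504.2,  -9.3,   0. ])), (0.55, array([324., 292.]), array([611.5,  -3.9,   0. ]))]
loose_cap [(0.79, array([381., 355.]), array([790.9, -27.4,   0. ]))]
key_tip [(0.86, array([193., 371.]), array([ 617.3, -297. ,    8. 
[... 706 characters left out ...]
3.4,   2.3,   0. ]))]
loose_cap [(0.7, array([319., 174.]), array([793.4, -30.6,   0. ]))]
key_tip [(0.63, array([434., 255.]), array([ 603.3, -293.4,    8. ])), (0.62, array([380., 263.]), array([ 585.5, -169. ,    8. ])), (0.44, array([234., 284.]), array([538.5, 160.3,   8. ]))]
{'clock': 1.1, 'joints': array([-1. ,  0.4,  0. , -0. , -1.2, -0.3]), 'joint_vel': array([ 0., -0.,  0.,  0., -0.,  0.]), 'joint_efforts': array([ -0. , -39.2,  18.9,   4.2,  -0. ,  -0. ]), 'position': array([ 198.9, -592.5,  197. ]), 'ee_rot': array([-0.2,  1. , -0. ,  0. ]), 'contact_force': array([-0.1,  0.1, -0.3]), 'wrist_torque': array([-0.,  0.,  0.]), 'grasp_force': 0.0, 'gripper_width': 85.58187167509293}
```

View pics/scene0.png

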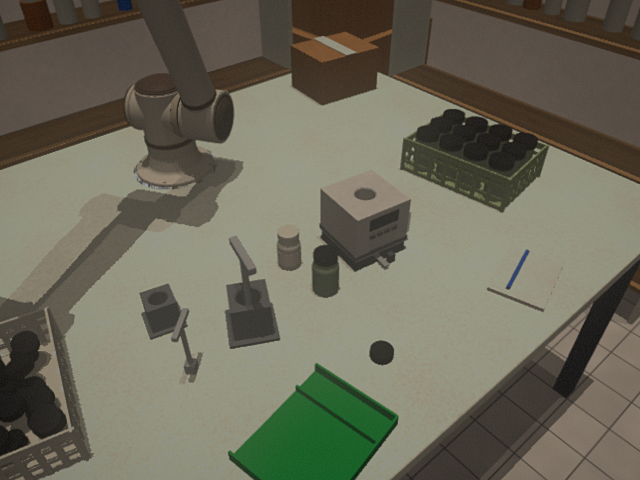

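View pics/top0.png

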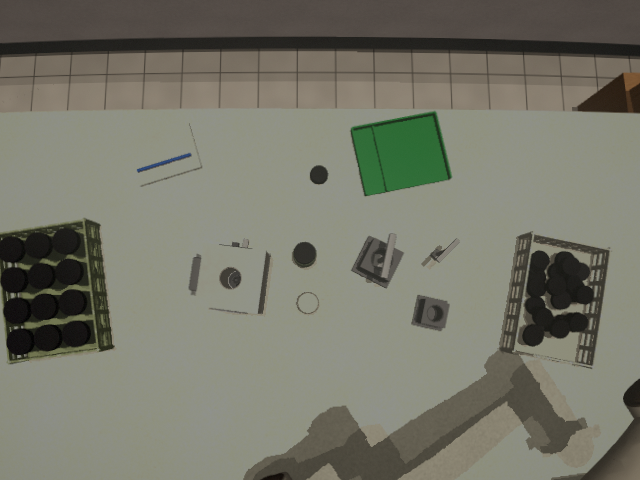

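The scene picture shows the large key upright in the large stand (bar about (243,253), stand about (252,322)). The small key is at (185,345), the small stand at (160,310), the counter well at (366,194), and the latch arm at (385,260). In the top picture the bar runs from about (393,235) to (384,278), and the counter well is at (230,278).

```bash
python3 - <<'E'
from h import *
p=imaging.get_image('top'); q=imaging.get_image('scene')
a=p['frame'][225:325,190:275,::-1]; b=p['frame'][225:325,340:425,::-1]
f=np.hstack([cv2.resize(x,None,fx=4.6,fy=4.6,interpolation=cv2.INTER_CUBIC) for x in (a,b)])
cv2.imwrite('pics/topc.png',f)
a=q['frame'][165:275,310:420,::-1]; b=q['frame'][230:350,210:290,::-1]
f=np.hstack([cv2.resize(a,(440,440),interpolation=cv2.INTER_CUBIC),cv2.resize(b,(320,480),interpolation=cv2.INTER_CUBIC)[:440]])
cv2.imwrite('pics/scenec.png',f)
E
```

```text
(no output)
```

View pics/topc.png

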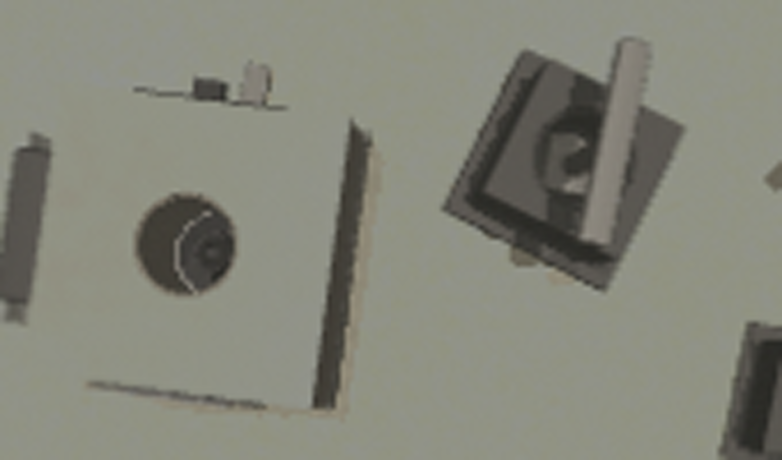

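View pics/scenec.png

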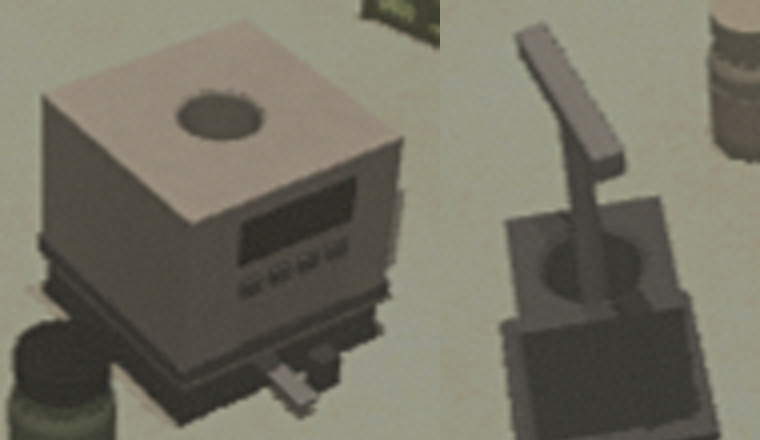

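Top crop: the well mouth is at (230.4,278.3), the bar ends at (392.2,233.7) and (385.2,277.2), and the stand foot centre at about (378,261.7). Scene crop: the well is at (365,194.2), the bar's top face at (243.3,253), and the stand hole at (248,297).

```bash
python3 - <<'E'
from h import *
np.set_printoptions(precision=2,suppress=True)
p=imaging.get_image('top'); q=imaging.get_image('scene')
print('well',tri([(p,(230.4,278.3)),(q,(365,194.2))]),atz(p,(230.4,278.3),130),atz(q,(365,194.2),130))
a,b=atz(p,(392.2,233.7),180),atz(p,(385.2,277.2),180)
print('bar',a,b,np.linalg.norm(a-b),(a+b)/2,np.degrees(np.arctan2(*(a-b)[1::-1])))
print('bar scene',atz(q,(243.3,253),180)); print('tri',tri([(p,(388.7,255.5)),(q,(243.3,253))]))
for e in((535,28),(607,160)): print(atz(q,(210+(e[0]-440)/4,230+e[1]/4),180))
print('stand top',atz(q,(248,297),80),'foot',atz(p,(378,261.7),6))
f=[atz(p,(340+(x-391)/4.6,225+y/4.6),6) for x,y in((530,50),(685,128),(605,290),(443,208))]; print(np.array(f))
c=[atz(q,(310+x/4,165+y/4),130) for x,y in((43,95),(246,20),(403,138),(192,222))]; print('counter',np.array(c),np.mean(c,0))
l=[(270,366),(306,408)]; print([atz(q,(310+x/4,165+y/4),14) for x,y in l], atz(p,(190+258/4.6,225+64/4.6),14))
s=arm.read_state(); print(R.from_quat(s['ee_rot']).as_matrix())
E
```

```text
well [548.16 154.77 126.97] [546.66 152.73 130.  ] [552.34 153.46 130.  ]
bar [ 632.25 -171.82  180.  ] [ 546.58 -156.68  180.  ] 86.99670432971851 [ 589.42 -164.25  180.  ] -10.020515447756335
bar scene [ 596.46 -162.1   180.  ]
tri [ 590.97 -162.29  176.4 ]
[ 552.2  -151.44  180.  ]
[ 638.47 -174.65  180.  ]
stand top [ 595.76 -163.44   80.  ] foot [ 589.07 -164.93    6.  ]
[[ 648.15 -147.93    6.  ]
 [ 609.23 -224.51    6.  ]
 [ 529.31 -183.53    6.  ]
 [ 569.82 -104.01    6.  ]]
counter [[480.19  98.56 130.  ]
 [495.86 226.86 130.  ]
 [624.   209.57 130.  ]
 [606.44  83.35 130.  ]] [551.63 154.58 130.  ]
[array([613.86, 138.43,  14.  ]), array([648.41, 129.56,  14.  ])] [640.41 134.26  14.  ]
[[-0.95 -0.32  0.  ]
 [-0.32  0.95 -0.  ]
 [-0.   -0.   -1.  ]]
```

```bash
cat >> h.py <<'E'
np.set_printoptions(precision=3,suppress=True)
def yaw():
    m=R.from_quat(arm.read_state()['ee_rot']).as_matrix(); return np.degrees(np.arctan2(m[1,1],m[0,1]))
def delta(pos,yw):
    s=arm.read_state(); m=R.from_quat(s['ee_rot']).as_matrix()
    w=np.radians(yw); t=np.array([[np.sin(w),np.cos(w),0],[-np.cos(w),np.sin(w),0],[0,0,-1.]]) 
    if abs(np.linalg.det(t)-1)>.01: t[:,0]*=-1
    return m.T@(np.array(pos)-s['position']), R.from_matrix(m.T@t).as_rotvec()
E
python3 - <<'E'
from h import *
print(yaw(),delta([592,-163,290],258))
E
```

```text
108.55174361329478 (array([-509.348,  282.103,  -92.977]), array([-0.   , -0.   , -2.608]))
```

arm_command(rows=[{"grip":1,"linear":[0,0,-60],"rot":[0,0,-0.18]},{"grip":1,"linear":[-20,12,-93],"rot":[0,0,-0.36]},{"grip":1,"linear":[-70,40,-93],"rot":[0,0,-0.54]},{"grip":1,"linear":[-120,68,-93],"rot":[0,0,-0.72]},{"grip":1,"linear":[-170,95,-93],"rot":[0,0,-0.9]},{"grip":1,"linear":[-220,122,-93],"rot":[0,0,-1.08]},{"grip":1,"linear":[-270,150,-93],"rot":[0,0,-1.26]},{"grip":1,"linear":[-320,177,-93],"rot":[0,0,-1.44]},{"grip":1,"linear":[-370,205,-93],"rot":[0,0,-1.62]},{"grip":1,"linear":[-420,232,-93],"rot":[0,0,-1.8]}])

```text
clock: 2.55
position: [524.3, -237.3, 290.4]
ee_rot: [0.875, -0.485, 0.0, -0.0]
contact_force: [0.7, -1.4, -0.1]
gripper_width: 85.5
grasp_force: 0.0
```

```bash
python3 - <<'E'
from h import *
s=arm.read_state();print(yaw(),s['joints'],s['position'],delta([592,-163,250],258))
E
```

```text
-147.96226428623584 [-0.144  0.25   0.045  0.    -1.366  0.703] [ 524.292 -237.343  290.369] (array([-27.126, -96.815,  40.397]), array([-0.   , -0.001, -0.802]))
```

arm_command(rows=[{"grip":1,"linear":[-7,-25,0],"rot":[0,0,-0.17]},{"grip":1,"linear":[-14,-50,10],"rot":[0,0,-0.34]},{"grip":1,"linear":[-20,-75,20],"rot":[0,0,-0.51]},{"grip":1,"linear":[-27,-97,30],"rot":[0,0,-0.68]},{"grip":1,"linear":[-27,-97,40],"rot":[0,0,-0.8]},{"grip":1,"linear":[-27,-97,40],"rot":[0,0,-0.8]}])

```text
clock: 3.3
position: [591.2, -164.7, 249.0]
ee_rot: [0.994, -0.109, -0.001, 0.0]
contact_force: [0.5, -0.1, -0.3]
gripper_width: 85.4
grasp_force: 0.0
```

```bash
python3 - <<'E'
from h import *
s=arm.read_state();print(yaw(),s['joints'],s['position'],delta([592,-163,154],258))
p=imaging.get_image('scene');save(p,'s1.png',(160,140,340,290),4)
E
```

```text
-102.53467207200816 [-0.008  0.337  0.067 -0.    -1.303  1.36 ] [ 591.193 -164.656  249.007] (array([ 0.643, -1.821, 95.005]), array([ 0.   ,  0.002, -0.009]))
```

View pics/s1.png

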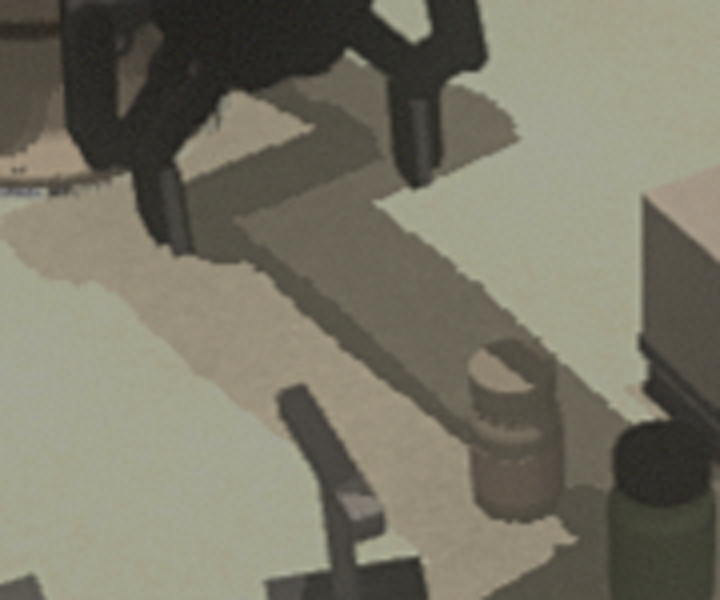

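The open fingers, with tips at crop (180,250) and (418,185), straddle the bar, which runs from crop (290,390) to (370,520). I compare the scene camera with the known TCP.

```bash
python3 - <<'E'
from h import *
p=imaging.get_image('scene');s=arm.read_state()
m=R.from_quat(s['ee_rot']).as_matrix()
for sg in(-1,1):
    X=s['position']+sg*43*m[:,1]+[0,0,13]; print(proj(p,X), (proj(p,X)-[160,140])*4)
for px in ((180,250),(418,185)): print(atz(p,(160+px[0]/4,140+px[1]/4),262))
E
```

```text
[260.912 202.534] [403.65  250.138]
[207.08  218.357] [188.322 313.428]
[ 543.249 -187.764  262.   ]
[566.305 -91.81  262.   ]
```

```bash
python3 - <<'E'
from h import *
p=imaging.get_image('top');s=arm.read_state()
print(proj(p,s['position']),proj(p,s['position']+[0,0,60]))
f=p['frame'][180:330,290:470,::-1].copy()
f=cv2.resize(f,None,fx=4,fy=4,interpolation=cv2.INTER_CUBIC)
m=R.from_quat(s['ee_rot']).as_matrix()
for sg in(-1,1):
    for w in (43,57):
        X=s['position']+sg*w*m[:,1]+[0,0,13]; x=(proj(p,X)-[290,180])*4; print(x); cv2.circle(f,tuple(int(v) for v in x),5,(0,0,255),-1)
cv2.imwrite('pics/t1.png',f)
E
```

```text
[394.804 250.982] [400.158 247.915]
[331.26  260.935]
[301.151 254.27 ]
[515.812 301.813]
[545.755 308.45 ]
```

View pics/t1.png

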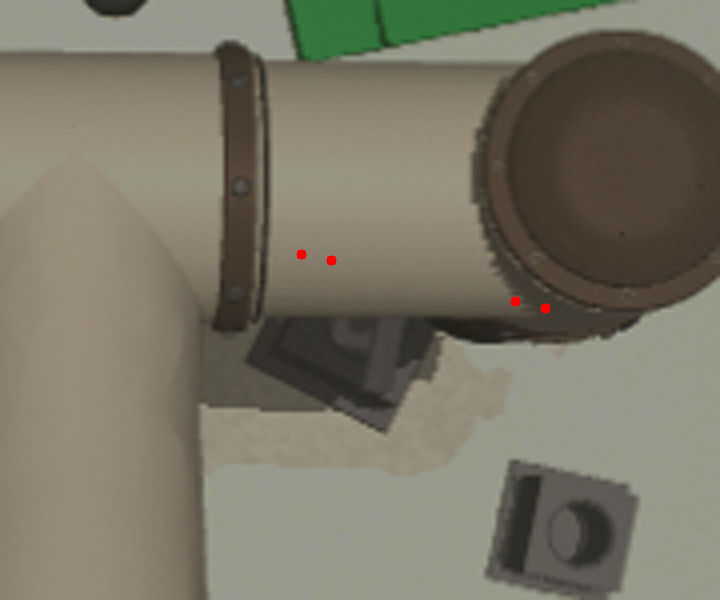

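The arm hides the gripper from the top camera, so I'll descend part-way and check again from the scene camera.

arm_command(rows=[{"grip":1,"linear":[0,-2,25],"rot":[0,0,-0.01]},{"grip":1,"linear":[0,-2,50],"rot":[0,0,-0.01]},{"grip":1,"linear":[0,-2,50],"rot":[0,0,-0.01]}])

```text
clock: 3.82
position: [590.8, -163.2, 198.7]
ee_rot: [0.995, -0.104, -0.002, 0.0]
contact_force: [0.6, -0.2, 0.0]
gripper_width: 85.1
grasp_force: 0.0
```

```bash
python3 - <<'E'
from h import *
p=imaging.get_image('scene');s=arm.read_state();m=R.from_quat(s['ee_rot']).as_matrix()
f=cv2.resize(p['frame'][160:310,160:340,::-1],None,fx=4,fy=4,interpolation=cv2.INTER_CUBIC)
for sg in(-1,1):
    X=s['position']+sg*43*m[:,1]+[0,0,13]; x=(proj(p,X)-[160,160])*4; cv2.circle(f,tuple(int(v) for v in x),4,(0,0,255),-1)
x=(proj(p,s['position'])-[160,160])*4; cv2.circle(f,tuple(int(v) for v in x),4,(0,255,0),-1)
cv2.imwrite('pics/s2.png',f);print(s['position'])
E
```

```text
[ 591.939 -163.464  200.358]
```

View pics/s2.png

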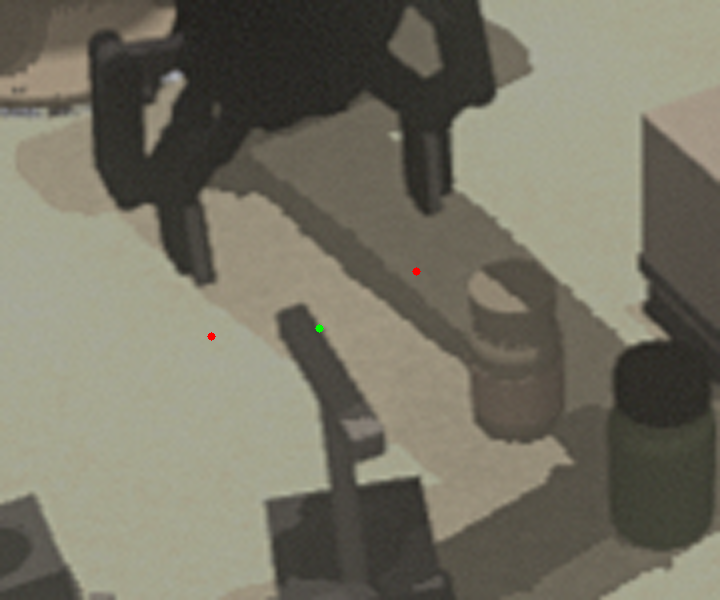

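```bash
python3 - <<'E'
from h import *
p=imaging.get_image('top');s=arm.read_state();print(s['position'],s['joints'],yaw())
c,d=ray(p,(290+622/4,180+170/4)); t=(-164.6-c[1])/d[1]; print(c+t*d)
cv2.imwrite('pics/t2.png',cv2.resize(p['frame'][170:320,340:520,::-1],None,fx=4,fy=4))
print(dir(arm),{k:getattr(arm,k) for k in dir(arm) if k[0]!='_' and not callable(getattr(arm,k))})
E
```

```text
[ 592.625 -163.535  201.343] [-0.006  0.363 -0.014  0.001 -1.192  1.368] -101.93971092831427
[ 590.663 -164.6    635.555]
['IKError', '__class__', '__delattr__', '__dict__', '__dir__', '__doc__', '__eq__', '__format__', '__ge__', '__getattribute__', '__getstate__', '__gt__', '__hash__', '__init__', '__init_subclass__', '__le__', '__lt__', '__module__', '__ne__', '__new__', '__reduce__', '__reduce_ex__', '__repr__', '__setattr__', '__sizeof__', '__str__', '__subclasshook__', '__weakref__', 'read_state', 'tcp_to_grasp'] {'tcp_to_grasp': 18.700000000000003}
```

arm_command(rows=[{"grip":1,"linear":[0,0,20],"rot":[0,0,0]},{"grip":1,"linear":[0,0,40],"rot":[0,0,0]},{"grip":1,"linear":[0,0,46],"rot":[0,0,0]},{"grip":0.5,"linear":[0,0,46],"rot":[0,0,0]},{"grip":0.4,"linear":[0,0,46],"rot":[0,0,0]},{"grip":0.4,"linear":[0,0,46],"rot":[0,0,0]}])

```text
clock: 4.68
position: [592.5, -163.1, 155.0]
ee_rot: [0.995, -0.104, 0.001, 0.0]
contact_force: [-0.0, 0.1, 0.1]
gripper_width: 34.8
grasp_force: 0.0
```

```bash
python3 - <<'E'
from h import *
p=imaging.get_image('scene');s=arm.read_state();m=R.from_quat(s['ee_rot']).as_matrix()
f=cv2.resize(p['frame'][190:340,160:340,::-1],None,fx=4,fy=4,interpolation=cv2.INTER_CUBIC)
x=(proj(p,s['position'])-[160,190])*4; cv2.circle(f,tuple(int(v) for v in x),3,(0,255,0),-1)
cv2.imwrite('pics/s3.png',f);print(s['position'],s['gripper_width'])
E
```

```text
[ 592.409 -163.108  154.764] 34.17684994463864
```

View pics/s3.png

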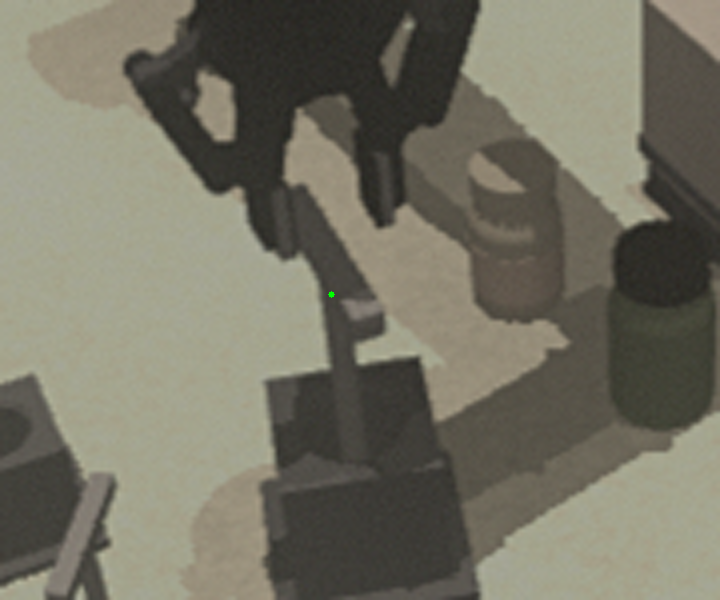

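The fingers at crop (285,250) and (385,220) straddle the bar centrally, but they look about 25 mm higher than the reported TCP implies. Going 14 mm lower gives a sound grasp either way.

arm_command(rows=[{"grip":0.4,"linear":[0,0,14],"rot":[0,0,0]},{"grip":0.3,"linear":[0,0,14],"rot":[0,0,0]},{"grip":0,"linear":[0,0,14],"rot":[0,0,0]},{"grip":0,"linear":[0,0,14],"rot":[0,0,0]},{"grip":0,"linear":[0,0,14],"rot":[0,0,0]},{"grip":0,"linear":[0,0,14],"rot":[0,0,0]}])

```text
clock: 5.48
position: [591.7, -162.9, 139.6]
ee_rot: [0.995, -0.104, -0.0, -0.0]
contact_force: [0.1, -0.3, -3.0]
gripper_width: 11.3
grasp_force: 59.0
```

```bash
python3 - <<'E'
from h import *
p=imaging.get_image('scene');s=arm.read_state()
f=cv2.resize(p['frame'][190:340,160:340,::-1],None,fx=4,fy=4,interpolation=cv2.INTER_CUBIC)
x=(proj(p,s['position'])-[160,190])*4; cv2.circle(f,tuple(int(v) for v in x),3,(0,255,0),-1)
cv2.imwrite('pics/s4.png',f);print(s['position'],s['gripper_width'],s['grasp_force'],s['contact_force'],s['wrist_torque'],yaw())
E
```

```text
[ 591.717 -162.921  139.657] 11.485337211832235 59.0213406085968 [ 0.58  -0.469 -3.458] [0.018 0.032 0.053] -101.91341657096513
```

View pics/s4.png

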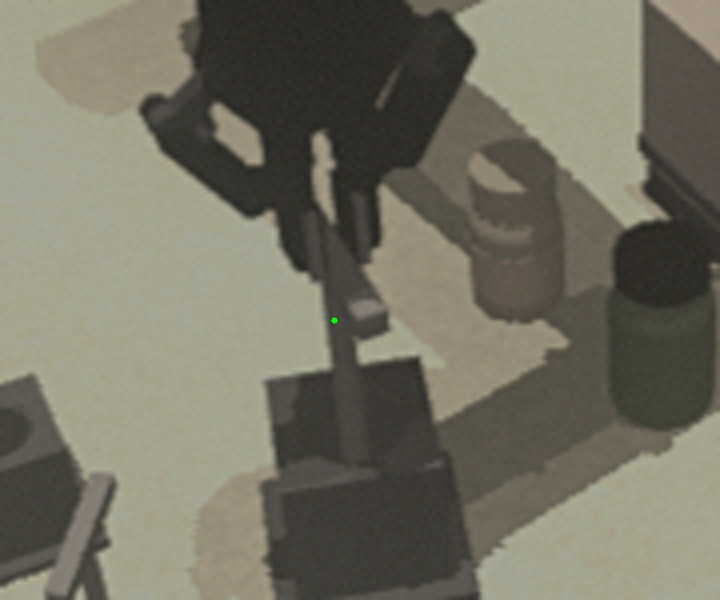

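The pads hold the bar near its middle (crop (315,270) and (360,250)), and the 3 N reading fits the key's weight. Now I lift.

arm_command(rows=[{"grip":0,"linear":[0,0,-8],"rot":[0,0,0]},{"grip":0,"linear":[0,0,-20],"rot":[0,0,0]},{"grip":0,"linear":[0,0,-40],"rot":[0,0,0]},{"grip":0,"linear":[0,0,-70],"rot":[0,0,0]},{"grip":0,"linear":[0,0,-100],"rot":[0,0,0]},{"grip":0,"linear":[0,0,-130],"rot":[0,0,0]},{"grip":0,"linear":[0,0,-155],"rot":[0,0,0]},{"grip":0,"linear":[0,0,-155],"rot":[0,0,0]},{"grip":0,"linear":[0,0,-155],"rot":[0,0,0]}])

```text
clock: 6.65
position: [591.3, -162.7, 294.0]
ee_rot: [0.995, -0.104, -0.001, -0.0]
contact_force: [-0.2, 0.7, -4.3]
gripper_width: 11.9
grasp_force: 59.0
```

```bash
python3 - <<'E'
from h import *
s=arm.read_state();print(s['position'],s['gripper_width'],s['grasp_force'],s['contact_force'],s['wrist_torque'],yaw(),s['joints'])
a=s['position']-[0,0,132]
for n in('scene','top'):
    p=imaging.get_image(n)
    for q,X in(('key_bar',a+[0,0,165]),('key_tip',a),('stand_floor',[591.7,-163,8])):
        print(n,q,proj(p,X),[(round(d['score'],2),np.round(d['pixel'],1)) for d in models.tip_of(p,q)[:3]])
    if n=='scene': save(p,'s5.png',(160,80,340,230),4)
print(delta([548.2,153.6,294],258))
E
```

```text
[ 591.343 -162.694  294.015] 11.942043966901853 59.01094615459442 [-0.178  0.693 -4.306] [ 0.035 -0.001 -0.055] -101.91020235420132 [-0.005  0.319  0.15  -0.001 -1.404  1.369]
scene key_bar [231.15  173.571] [(0.86, array([231.9, 173.4])), (0.76, array([177.9, 319.5]))]
scene key_tip [242.301 259.938] [(0.78, array([193.6, 368.8])), (0.62, array([243.9, 260.5]))]
scene stand_floor [250.536 323.487] [(0.79, array([251.7, 321.6])), (0.63, array([160.8, 319.7]))]
top key_bar [400.219 247.262] [(0.66, array([400.9, 248.7])), (0.26, array([377.6, 256.9]))]
top key_tip [386.639 255.129] [(0.77, array([389.6, 257.9])), (0.3, array([236.7, 278.9]))]
top stand_floor [377.246 260.484] [(0.93, array([431.2, 311.9])), (0.8, array([374.4, 260.6])), (0.45, array([230.2, 277.1]))]
(array([-108.152, -300.813,    0.601]), array([0.   , 0.001, 0.002]))
```

The models put the held key where dead reckoning does, and it is vertical. Now over the well.

arm_command(rows=[{"grip":0,"linear":[-10,-27,0],"rot":[0,0,0]},{"grip":0,"linear":[-25,-70,0],"rot":[0,0,0]},{"grip":0,"linear":[-43,-120,0],"rot":[0,0,0]},{"grip":0,"linear":[-61,-170,0],"rot":[0,0,0]},{"grip":0,"linear":[-79,-220,0],"rot":[0,0,0]},{"grip":0,"linear":[-97,-270,0],"rot":[0,0,0]},{"grip":0,"linear":[-106,-295,0],"rot":[0,0,0]},{"grip":0,"linear":[-108,-301,1],"rot":[0,0,0]},{"grip":0,"linear":[-108,-301,1],"rot":[0,0,0]},{"grip":0,"linear":[-108,-301,1],"rot":[0,0,0]}])

```text
clock: 8.3
position: [548.6, 152.7, 294.0]
ee_rot: [0.995, -0.104, -0.0, 0.0]
contact_force: [-0.2, -0.4, -3.4]
gripper_width: 12.0
grasp_force: 59.1
```

```bash
python3 - <<'E'
from h import *
s=arm.read_state();print(s['position'],s['gripper_width'],s['contact_force'],s['wrist_torque'],yaw(),s['joints'])
a=s['position']-[0,0,132]
for n in('scene','top'):
    p=imaging.get_image(n)
    for q,X in(('key_bar',a+[0,0,165]),('key_tip',a),('well_mouth',[548.2,153.6,130])):
        print(n,q,proj(p,X),[(round(d['score'],2),np.round(d['pixel'],1)) for d in models.tip_of(p,q)[:3]])
    f=p['frame'][:,:,::-1]
    c=f[110:230,310:430] if n=='scene' else f[225:325,190:290]
    globals()[n]=cv2.resize(c,(400 if n=='top' else 400,400),interpolation=cv2.INTER_CUBIC)
cv2.imwrite('pics/w.png',cv2.resize(np.hstack([scene,top]),(800,400)))
E
```

```text
[548.59  152.749 294.047] 11.979344582035127 [-0.209 -0.391 -3.424] [-0.002 -0.045 -0.012] -101.97771902201667 [ 0.556  0.238  0.039  0.    -1.372  0.806]
scene key_bar [369.004 101.162] [(0.95, array([175.4, 322.2])), (0.67, array([370.4, 101.3]))]
scene key_tip [364.263 180.005] [(0.96, array([193.1, 369.3])), (0.92, array([365. , 182.4]))]
scene well_mouth [363.617 193.279] [(0.61, array([365.8, 194.4]))]
top key_bar [214.522 272.485] [(0.59, array([446.6, 247.6]))]
top key_tip [228.198 276.678] [(0.71, array([432.8, 256.1])), (0.45, array([231.6, 277.3]))]
top well_mouth [229.983 277.543] [(0.87, array([228.2, 277.7]))]
```

View pics/w.png

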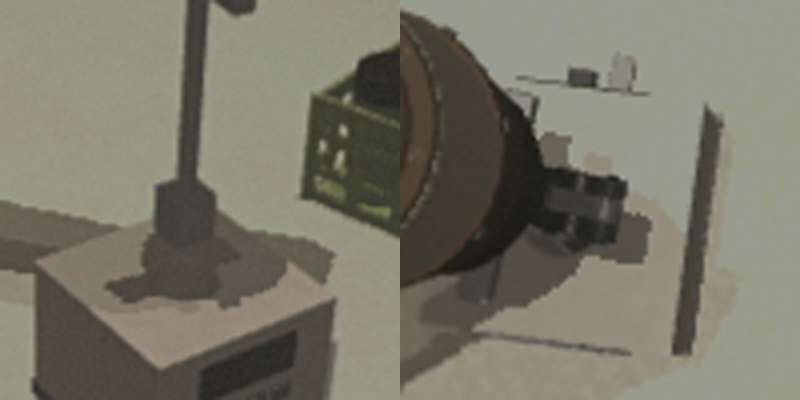

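Left crop: the socket hangs centred just above the well, with its bottom centre at about (365,180). The well mouth was measured at (365,194), in line to about 1 mm. I descend with force checks.

arm_command(rows=[{"grip":0,"linear":[0,0,15],"rot":[0,0,0]},{"grip":0,"linear":[0,0,28],"rot":[0,0,0]},{"grip":0,"linear":[0,0,30],"rot":[0,0,0]},{"grip":0,"linear":[0,0,32],"rot":[0,0,0]},{"grip":0,"linear":[0,0,34],"rot":[0,0,0]}])

```text
clock: 9.32
position: [548.7, 153.9, 260.3]
ee_rot: [0.995, -0.104, 0.0, -0.0]
contact_force: [0.3, 0.1, -3.6]
gripper_width: 11.7
grasp_force: 59.1
```

arm_command(rows=[{"grip":0,"linear":[0,0,1.5],"rot":[0,0,0]},{"grip":0,"linear":[0,0,3],"rot":[0,0,0]},{"grip":0,"linear":[0,0,3],"rot":[0,0,0]}])

```text
clock: 9.7
position: [548.4, 153.7, 257.0]
ee_rot: [0.995, -0.104, -0.0, 0.0]
contact_force: [-0.3, 0.0, -2.7]
gripper_width: 11.9
grasp_force: 59.1
```

No contact and the tip is inside the mouth. Going on down.

arm_command(rows=[{"grip":0,"linear":[0,0,5],"rot":[0,0,0]},{"grip":0,"linear":[0,0,10],"rot":[0,0,0]},{"grip":0,"linear":[0,0,15],"rot":[0,0,0]},{"grip":0,"linear":[0,0,20],"rot":[0,0,0]},{"grip":0,"linear":[0,0,20],"rot":[0,0,0]}])

```text
clock: 10.32
position: [548.1, 153.6, 236.3]
ee_rot: [0.995, -0.104, -0.001, 0.0]
contact_force: [0.0, 0.9, -2.9]
gripper_width: 11.8
grasp_force: 59.0
```

arm_command(rows=[{"grip":0,"linear":[0,0,10],"rot":[0,0,0]},{"grip":0,"linear":[0,0,20],"rot":[0,0,0]},{"grip":0,"linear":[0,0,30],"rot":[0,0,0]},{"grip":0,"linear":[0,0,40],"rot":[0,0,0]},{"grip":0,"linear":[0,0,50],"rot":[0,0,0]},{"grip":0,"linear":[0,0,60],"rot":[0,0,0]},{"grip":0,"linear":[0,0,65],"rot":[0,0,0]},{"grip":0,"linear":[0,0,65],"rot":[0,0,0]}])

```text
clock: 11.32
position: [548.3, 153.6, 171.6]
ee_rot: [0.995, -0.104, -0.0, 0.0]
contact_force: [0.0, 0.5, -3.0]
gripper_width: 11.7
grasp_force: 59.1
```

arm_command(rows=[{"grip":0,"linear":[0,0,2],"rot":[0,0,0]},{"grip":0,"linear":[0,0,4],"rot":[0,0,0]},{"grip":0,"linear":[0,0,6],"rot":[0,0,0]},{"grip":0,"linear":[0,0,8],"rot":[0,0,0]},{"grip":0,"linear":[0,0,10],"rot":[0,0,0]},{"grip":0,"linear":[0,0,10],"rot":[0,0,0]}])

```text
clock: 12.08
position: [548.3, 153.7, 161.8]
ee_rot: [0.995, -0.104, -0.0, 0.0]
contact_force: [0.3, -0.1, -3.0]
gripper_width: 11.5
grasp_force: 59.1
```

arm_command(rows=[{"grip":0,"linear":[0,0,1.5],"rot":[0,0,0]},{"grip":0,"linear":[0,0,3],"rot":[0,0,0]},{"grip":0,"linear":[0,0,3],"rot":[0,0,0]}])

```text
clock: 12.45
position: [548.8, 153.8, 159.4]
ee_rot: [0.995, -0.104, 0.0, -0.0]
contact_force: [0.3, -0.0, -1.2]
gripper_width: 11.4
grasp_force: 59.3
```

Contact with the sprung shoulders (about 2 N). I press a little more and turn clockwise to feel for the drop.

arm_command(rows=[{"grip":0,"linear":[0,0,2],"rot":[0,0,0]},{"grip":0,"linear":[0,0,2],"rot":[0,0,0]}])

```text
clock: 12.7
position: [548.8, 153.8, 157.5]
ee_rot: [0.995, -0.104, 0.001, -0.0]
contact_force: [-0.6, 0.5, 1.0]
gripper_width: 11.5
grasp_force: 59.6
```

arm_command(rows=[{"grip":0,"linear":[0,0,0],"rot":[0,0,0.08]},{"grip":0,"linear":[0,0,0],"rot":[0,0,0.16]},{"grip":0,"linear":[0,0,0],"rot":[0,0,0.24]},{"grip":0,"linear":[0,0,0],"rot":[0,0,0.24]}])

```text
clock: 13.2
position: [548.8, 153.9, 157.5]
ee_rot: [0.975, -0.221, 0.0, -0.0]
contact_force: [-0.4, -0.2, 0.7]
gripper_width: 11.9
grasp_force: 59.6
```

```bash
python3 - <<'E'
from h import *
s=arm.read_state();print(s['position'],s['gripper_width'],s['contact_force'],s['wrist_torque'],yaw(),s['joints'])
E
```

```text
[548.811 153.934 157.49 ] 11.934213634557954 [-0.437 -0.171  0.723] [0.048 0.016 0.025] -115.59003326497186 [ 0.558  0.323 -0.19   0.    -1.057  0.566]
```

arm_command(rows=[{"grip":0,"linear":[0,0,0],"rot":[0,0,0.08]},{"grip":0,"linear":[0,0,0],"rot":[0,0,0.16]},{"grip":0,"linear":[0,0,0],"rot":[0,0,0.24]},{"grip":0,"linear":[0,0,0],"rot":[0,0,0.24]}])

```text
clock: 13.7
position: [548.8, 154.0, 157.3]
ee_rot: [0.942, -0.336, 0.0, -0.0]
contact_force: [0.7, 0.2, 1.5]
gripper_width: 11.9
grasp_force: 59.6
```

arm_command(rows=[{"grip":0,"linear":[0,0,0],"rot":[0,0,0.08]},{"grip":0,"linear":[0,0,0],"rot":[0,0,0.16]},{"grip":0,"linear":[0,0,0],"rot":[0,0,0.24]},{"grip":0,"linear":[0,0,0],"rot":[0,0,0.24]}])

```text
clock: 14.2
position: [548.8, 153.8, 157.2]
ee_rot: [0.895, -0.446, 0.0, -0.0]
contact_force: [0.1, -0.1, 0.5]
gripper_width: 11.8
grasp_force: 59.5
```

arm_command(rows=[{"grip":0,"linear":[0,0,0],"rot":[0,0,0.08]},{"grip":0,"linear":[0,0,0],"rot":[0,0,0.16]},{"grip":0,"linear":[0,0,0],"rot":[0,0,0.24]},{"grip":0,"linear":[0,0,0],"rot":[0,0,0.24]}])

```text
clock: 14.7
position: [547.6, 153.4, 155.8]
ee_rot: [0.835, -0.55, -0.001, 0.001]
contact_force: [0.1, 0.4, -3.5]
gripper_width: 11.5
grasp_force: 59.0
```

arm_command(rows=[{"grip":0,"linear":[0,0,0],"rot":[0,0,0.08]},{"grip":0,"linear":[0,0,0],"rot":[0,0,0.16]},{"grip":0,"linear":[0,0,0],"rot":[0,0,0.24]},{"grip":0,"linear":[0,0,0],"rot":[0,0,0.24]}])

```text
clock: 15.2
position: [547.6, 153.4, 156.0]
ee_rot: [0.763, -0.646, -0.001, 0.001]
contact_force: [-0.3, 0.5, -4.8]
gripper_width: 11.4
grasp_force: 58.8
```

```bash
python3 - <<'E'
from h import *
s=arm.read_state();print(s['position'],s['gripper_width'],s['contact_force'],s['wrist_torque'],yaw(),s['joints'])
E
```

```text
[547.628 153.442 155.959] 11.425101343636399 [-0.333  0.527 -4.792] [-0.251 -0.12   0.033] -170.49218817554635 [ 0.558  0.324 -0.192 -0.001 -1.057 -0.391]
```

The force dropped off, so the socket has engaged the stem. Lowering home.

arm_command(rows=[{"grip":0,"linear":[0,0,2],"rot":[0,0,0]},{"grip":0,"linear":[0,0,4],"rot":[0,0,0]},{"grip":0,"linear":[0,0,6],"rot":[0,0,0]},{"grip":0,"linear":[0,0,7],"rot":[0,0,0]},{"grip":0,"linear":[0,0,7],"rot":[0,0,0]}])

```text
clock: 15.82
position: [548.9, 153.9, 150.7]
ee_rot: [0.762, -0.647, 0.0, -0.001]
contact_force: [0.3, -0.3, 2.9]
gripper_width: 11.3
grasp_force: 59.7
```

arm_command(rows=[{"grip":0,"linear":[0,0,1],"rot":[0,0,0]},{"grip":0,"linear":[0,0,2],"rot":[0,0,0]},{"grip":0,"linear":[0,0,2],"rot":[0,0,0]}])

```text
clock: 16.2
position: [548.9, 153.9, 148.6]
ee_rot: [0.762, -0.647, 0.0, -0.001]
contact_force: [-0.5, -0.4, 5.4]
gripper_width: 11.6
grasp_force: 60.0
```

```bash
python3 - <<'E'
from h import *
s=arm.read_state();print(s['position'],s['gripper_width'],s['contact_force'],s['wrist_torque'],yaw(),s['joints'])
E
```

```text
[548.913 153.903 148.572] 11.594392835534594 [-0.526 -0.444  5.391] [-0.29   0.135  0.127] -170.64558340614414 [ 0.558  0.331 -0.202  0.    -1.036 -0.395]
```

The key is likely wound against the coupling and dragging the stem down by friction. I unwind a little and see whether it drops.

arm_command(rows=[{"grip":0,"linear":[0,0,0],"rot":[0,0,-0.1]},{"grip":0,"linear":[0,0,0],"rot":[0,0,-0.2]},{"grip":0,"linear":[0,0,0],"rot":[0,0,-0.25]},{"grip":0,"linear":[0,0,0],"rot":[0,0,-0.25]}])

```text
clock: 16.7
position: [547.4, 153.6, 146.3]
ee_rot: [0.837, -0.548, -0.001, 0.001]
contact_force: [0.8, -1.0, -4.6]
gripper_width: 11.8
grasp_force: 59.0
```

```bash
python3 - <<'E'
from h import *
for i in range(3):
  s=arm.read_state();print(s['position'],s['contact_force'],s['wrist_torque'],yaw());imaging.get_image('top')
E
```

```text
[547.391 153.582 146.282] [ 0.766 -0.989 -4.639] [-0.108 -0.194  0.028] -156.4208216150462
[547.5   153.55  146.456] [ 0.474 -0.6   -3.115] [-0.182 -0.164 -0.06 ] -156.42779667478774
[547.627 153.556 146.693] [-0.55  -0.269 -4.045] [-0.154 -0.12   0.006] -156.41881313735826
```

arm_command(rows=[{"grip":0,"linear":[0,0,1],"rot":[0,0,0]},{"grip":0,"linear":[0,0,2],"rot":[0,0,0]},{"grip":0,"linear":[0,0,2],"rot":[0,0,0]}])

```text
clock: 17.23
position: [548.3, 153.7, 145.9]
ee_rot: [0.837, -0.547, -0.0, 0.0]
contact_force: [0.0, 0.3, -2.6]
gripper_width: 11.6
grasp_force: 59.0
```

arm_command(rows=[{"grip":0,"linear":[0,0,1],"rot":[0,0,0]},{"grip":0,"linear":[0,0,2],"rot":[0,0,0]},{"grip":0,"linear":[0,0,2],"rot":[0,0,0]}])

```text
clock: 17.6
position: [548.6, 153.8, 144.3]
ee_rot: [0.837, -0.547, 0.0, -0.0]
contact_force: [0.9, -1.3, -1.4]
gripper_width: 11.6
grasp_force: 59.3
```

```bash
python3 - <<'E'
from h import *
for i in range(3):
  s=arm.read_state();print(s['position'],s['contact_force'],s['wrist_torque'],yaw());imaging.get_image('top')
E
```

```text
[548.629 153.78  144.274] [ 0.876 -1.322 -1.35 ] [-0.202  0.008  0.074] -156.33333139287726
[548.634 153.831 144.31 ] [-0.913 -1.006 -2.733] [-0.249 -0.032 -0.028] -156.32722523104064
[548.624 153.793 144.273] [-0.417  0.315 -1.543] [-0.208 -0.048 -0.033] -156.33364407331433
```

Contact is at about 144.5, exactly 16 mm below the shoulder contact, so the key is home. Turning clockwise in steps.

arm_command(rows=[{"grip":0,"linear":[0,0,1],"rot":[0,0,0]},{"grip":0,"linear":[0,0,1],"rot":[0,0,0]},{"grip":0,"linear":[0,0,1],"rot":[0,0,0.1]},{"grip":0,"linear":[0,0,1],"rot":[0,0,0.2]},{"grip":0,"linear":[0,0,1],"rot":[0,0,0.3]},{"grip":0,"linear":[0,0,1],"rot":[0,0,0.4]},{"grip":0,"linear":[0,0,1],"rot":[0,0,0.5]},{"grip":0,"linear":[0,0,1],"rot":[0,0,0.5]}])

```text
clock: 18.75
position: [548.3, 153.6, 143.1]
ee_rot: [-0.676, 0.737, -0.0, -0.0]
contact_force: [-0.6, -0.6, -0.7]
gripper_width: 12.0
grasp_force: 59.4
```

```bash
cat > st.py <<'E'
from h import *
s=arm.read_state();T=[];F=[]
for n in ('scene','top'):
    p=imaging.get_image(n); s=arm.read_state();T.append(s['wrist_torque']);F.append(s['contact_force'])
    for d in models.tip_of(p,'latch_tip')[:2]:
        X=atz(p,d['pixel'],13); v=X[:2]-[549.5,153.8]; print(n,round(d['score'],2),d['pixel'],X,'r',np.hypot(*v),'cw rel counter',-np.arctan2(v[1],v[0])-np.radians(7.5))
    q=(360,235,430,285) if n=='scene' else (215,225,275,300)
print(s['clock'],s['position'],yaw(),s['joints'][5],'F',np.mean(F,0),'T',np.mean(T,0),s['gripper_width'])
E
python3 st.py
```

```text
scene 0.6 [371.0, 267.0] [627.479 106.562  13.   ] r 91.17085798401435 cw rel counter 0.41375893237869266
top 0.6 [257.6, 242.7] [631.879 108.163  13.   ] r 94.17581480327979 cw rel counter 0.37500000894527463
top 0.45 [303.3, 256.0] [601.657   4.697  13.   ] r 157.96178506395853 cw rel counter 1.1033939535780428
18.9 [548.405 153.676 143.082] 175.0753835674882 -0.6433602504936164 F [-0.403 -0.931  0.032] T [-0.394  0.147  0.091] 11.44705016421236
```

The latch arm is moving (about 0.39 rad). Continuing.

arm_command(rows=[{"grip":0,"linear":[0,0,0],"rot":[0,0,0.1]},{"grip":0,"linear":[0,0,0],"rot":[0,0,0.2]},{"grip":0,"linear":[0,0,0],"rot":[0,0,0.3]},{"grip":0,"linear":[0,0,0],"rot":[0,0,0.3]}])

```text
clock: 19.45
position: [548.3, 153.7, 143.0]
ee_rot: [-0.559, 0.829, 0.0, -0.0]
contact_force: [-0.0, -0.7, -0.5]
gripper_width: 11.8
grasp_force: 59.4
```

```bash
python3 st.py
```

```text
scene 0.5 [358.0, 265.6] [607.466  89.449  13.   ] r 86.60930633932176 cw rel counter 0.7066540868810609
top 0.47 [229.4, 278.7] [550.427 171.06   13.   ] r 17.2853379734034 cw rel counter -1.6480467783937474
19.6 [548.368 153.683 142.979] 157.89580766732325 -0.9431913835809628 F [-0.858 -0.514 -0.449] T [-0.368  0.304  0.085] 11.479482290419392
```

arm_command(rows=[{"grip":0,"linear":[0,0,0],"rot":[0,0,0.05]},{"grip":0,"linear":[0,0,0],"rot":[0,0,0.1]},{"grip":0,"linear":[0,0,0],"rot":[0,0,0.1]},{"grip":0,"linear":[0,0,0],"rot":[0,0,0.1]}])

```text
clock: 20.15
position: [548.4, 153.7, 143.0]
ee_rot: [-0.516, 0.856, 0.0, -0.0]
contact_force: [-1.6, -1.0, 0.0]
gripper_width: 11.7
grasp_force: 59.4
```

```bash
python3 st.py
```

```text
scene 0.43 [357.0, 264.1] [602.849  91.009  13.   ] r 82.39465688682215 cw rel counter 0.7356139829654075
top 0.18 [238.7, 281.9] [543.258 149.987  13.   ] r 7.314585796464434 cw rel counter 2.462361406659282
20.3 [548.39  153.757 142.985] 152.1232987845427 -1.04419338077223 F [-0.255 -0.985 -0.558] T [-0.454  0.299  0.16 ] 11.525554414877558
```

The turning torque has risen from 0.09 to 0.16 N m, so the arm is at its stop. Now I unwind and draw the key out.

arm_command(rows=[{"grip":0,"linear":[0,0,0],"rot":[0,0,-0.1]},{"grip":0,"linear":[0,0,0],"rot":[0,0,-0.22]},{"grip":0,"linear":[0,0,0],"rot":[0,0,-0.22]},{"grip":0,"linear":[0,0,-3],"rot":[0,0,-0.22]},{"grip":0,"linear":[0,0,-6],"rot":[0,0,-0.22]},{"grip":0,"linear":[0,0,-10],"rot":[0,0,-0.22]},{"grip":0,"linear":[0,0,-15],"rot":[0,0,-0.22]},{"grip":0,"linear":[0,0,-20],"rot":[0,0,-0.22]},{"grip":0,"linear":[0,0,-25],"rot":[0,0,-0.22]},{"grip":0,"linear":[0,0,-25],"rot":[0,0,-0.22]}])

```text
clock: 21.6
position: [549.1, 154.2, 168.9]
ee_rot: [-0.607, 0.795, -0.0, 0.001]
contact_force: [-0.3, -0.6, -3.4]
gripper_width: 11.4
grasp_force: 59.1
```

```bash
python3 st.py
```

```text
scene 0.74 [252.4, 325.0] [ 600.821 -164.677   13.   ] r 322.58566280352875 cw rel counter 1.2801261724834032
scene 0.41 [357.3, 263.3] [601.47   93.137  13.   ] r 79.8803017795694 cw rel counter 0.7315212898178057
21.75 [548.381 153.812 167.953] 164.69585868618015 -0.8247458679133413 F [ 0.148  0.287 -3.579] T [-0.012 -0.007 -0.018] 11.63723566424451
```

Off the stem cleanly. Drawing it fully out.

arm_command(rows=[{"grip":0,"linear":[0,0,-10],"rot":[0,0,0]},{"grip":0,"linear":[0,0,-25],"rot":[0,0,0]},{"grip":0,"linear":[0,0,-42],"rot":[0,0,0]},{"grip":0,"linear":[0,0,-60],"rot":[0,0,0]},{"grip":0,"linear":[0,0,-78],"rot":[0,0,0]},{"grip":0,"linear":[0,0,-95],"rot":[0,0,0]},{"grip":0,"linear":[0,0,-110],"rot":[0,0,0]},{"grip":0,"linear":[0,0,-122],"rot":[0,0,0]},{"grip":0,"linear":[0,0,-130],"rot":[0,0,0]},{"grip":0,"linear":[0,0,-130],"rot":[0,0,0]}])

```text
clock: 23.05
position: [548.6, 153.9, 298.5]
ee_rot: [-0.607, 0.795, -0.0, 0.0]
contact_force: [0.1, 0.8, -3.3]
gripper_width: 11.5
grasp_force: 59.1
```

```bash
python3 st.py; python3 -c "
from h import *
print(delta([591.7,-162.9,298],258))"
```

```text
scene 0.6 [355.3, 264.6] [601.727  87.344  13.   ] r 84.52280715518881 cw rel counter 0.7738170086869158
top 0.72 [227.0, 280.1] [547.271 176.441  13.   ] r 22.75073285490991 cw rel counter -1.7998165451514725
23.2 [548.083 153.699 297.198] 164.69913500582908 -0.8246892267654722 F [ 0.541 -0.031 -3.724] T [0.018 0.007 0.002] 11.901839535373886
(array([ 293.829, -125.582,   -0.639]), array([ 0.002,  0.   , -1.628]))
```

arm_command(rows=[{"grip":0,"linear":[25,-11,0],"rot":[0,0,-0.17]},{"grip":0,"linear":[62,-27,0],"rot":[0,0,-0.34]},{"grip":0,"linear":[103,-44,0],"rot":[0,0,-0.51]},{"grip":0,"linear":[145,-62,0],"rot":[0,0,-0.68]},{"grip":0,"linear":[187,-80,0],"rot":[0,0,-0.85]},{"grip":0,"linear":[229,-98,0],"rot":[0,0,-1.02]},{"grip":0,"linear":[265,-113,0],"rot":[0,0,-1.19]},{"grip":0,"linear":[285,-122,0],"rot":[0,0,-1.36]},{"grip":0,"linear":[294,-126,0],"rot":[0,0,-1.53]},{"grip":0,"linear":[294,-126,0],"rot":[0,0,-1.63]}])

```text
clock: 24.5
position: [592.2, -164.0, 297.0]
ee_rot: [0.995, -0.103, -0.001, 0.0]
contact_force: [0.7, -0.2, -3.5]
gripper_width: 11.8
grasp_force: 59.1
```

arm_command(rows=[{"grip":0,"linear":[0,0,0],"rot":[0,0,0]},{"grip":0,"linear":[0,0,0],"rot":[0,0,0]}])

```text
clock: 24.75
position: [592.4, -162.9, 297.7]
ee_rot: [0.995, -0.104, -0.0, 0.0]
contact_force: [-0.3, -0.5, -3.5]
gripper_width: 11.6
grasp_force: 59.1
```

```bash
python3 - <<'E'
from h import *
s=arm.read_state();print(s['position'],s['contact_force'],s['gripper_width'],yaw())
a=s['position']-[0,0,132]
for n in('scene','top'):
    p=imaging.get_image(n)
    for q,X in(('key_bar',a+[0,0,165]),('key_tip',a),('stand_floor',[591.7,-163,8])):
        print(n,q,proj(p,X),[(round(d['score'],2),np.round(d['pixel'],1)) for d in models.tip_of(p,q)[:3]])
print(delta([591.7,-162.9,220],258))
E
```

```text
[ 592.352 -162.918  297.713] [-0.317 -0.548 -3.458] 11.603229704670296 -101.97576960757874
scene key_bar [231.119 171.702] [(0.86, array([231.5, 169.8])), (0.68, array([177.3, 319.4]))]
scene key_tip [242.311 258.608] [(0.85, array([193.3, 368.2])), (0.84, array([241.3, 257.8]))]
scene stand_floor [250.536 323.487] [(0.79, array([163.3, 320.5])), (0.57, array([252.6, 321.7]))]
top key_bar [400.698 246.462] [(0.73, array([399.6, 250.2]))]
top key_tip [387.005 254.471] [(0.54, array([389.5, 258.8]))]
top stand_floor [377.246 260.484] [(0.85, array([431.5, 311.3])), (0.67, array([377.7, 256.7])), (0.57, array([392.6, 257.7]))]
(array([-0.709,  0.079, 78.061]), array([-0.   , -0.   ,  0.002]))
```

arm_command(rows=[{"grip":0,"linear":[0,0,20],"rot":[0,0,0]},{"grip":0,"linear":[0,0,45],"rot":[0,0,0]},{"grip":0,"linear":[0,0,70],"rot":[0,0,0]},{"grip":0,"linear":[0,0,80],"rot":[0,0,0]},{"grip":0,"linear":[0,0,84],"rot":[0,0,0]},{"grip":0,"linear":[0,0,87],"rot":[0,0,0]},{"grip":0,"linear":[0,0,90],"rot":[0,0,0]},{"grip":0,"linear":[0,0,90],"rot":[0,0,0]}])

```text
clock: 26.15
position: [592.5, -163.0, 208.2]
ee_rot: [0.995, -0.104, 0.0, -0.0]
contact_force: [0.5, 0.2, -3.2]
gripper_width: 11.6
grasp_force: 59.1
```

arm_command(rows=[{"grip":0,"linear":[0,0,3],"rot":[0,0,0]},{"grip":0,"linear":[0,0,6],"rot":[0,0,0]},{"grip":0,"linear":[0,0,10],"rot":[0,0,0]},{"grip":0,"linear":[0,0,10],"rot":[0,0,0]}])

```text
clock: 26.65
position: [592.1, -163.0, 197.4]
ee_rot: [0.995, -0.104, -0.001, -0.0]
contact_force: [-0.4, -0.9, -3.2]
gripper_width: 11.6
grasp_force: 59.1
```

arm_command(rows=[{"grip":0,"linear":[0,0,10],"rot":[0,0,0]},{"grip":0,"linear":[0,0,22],"rot":[0,0,0]},{"grip":0,"linear":[0,0,34],"rot":[0,0,0]},{"grip":0,"linear":[0,0,44],"rot":[0,0,0]},{"grip":0,"linear":[0,0,50],"rot":[0,0,0]},{"grip":0,"linear":[0,0,53],"rot":[0,0,0]},{"grip":0,"linear":[0,0,55],"rot":[0,0,0]},{"grip":0,"linear":[0,0,56],"rot":[0,0,0]},{"grip":0,"linear":[0,0,56],"rot":[0,0,0]}])

```text
clock: 27.78
position: [592.5, -163.1, 142.3]
ee_rot: [0.995, -0.104, 0.0, 0.0]
contact_force: [-0.1, 0.1, -2.8]
gripper_width: 11.9
grasp_force: 59.1
```

arm_command(rows=[{"grip":0,"linear":[0,0,1],"rot":[0,0,0]},{"grip":0,"linear":[0,0,2],"rot":[0,0,0]},{"grip":0,"linear":[0,0,2],"rot":[0,0,0]}])

```text
clock: 28.15
position: [592.3, -163.1, 139.9]
ee_rot: [0.995, -0.104, -0.0, -0.0]
contact_force: [0.1, 0.1, -2.7]
gripper_width: 11.2
grasp_force: 59.1
```

arm_command(rows=[{"grip":0,"linear":[0,0,1],"rot":[0,0,0]},{"grip":0,"linear":[0,0,1],"rot":[0,0,0]}])

```text
clock: 28.4
position: [592.8, -163.2, 139.6]
ee_rot: [0.995, -0.104, 0.001, 0.0]
contact_force: [0.3, 0.2, -1.5]
gripper_width: 11.9
grasp_force: 59.3
```

arm_command(rows=[{"grip":0,"linear":[0,0,0.7],"rot":[0,0,0]},{"grip":0,"linear":[0,0,0.7],"rot":[0,0,0]}])

```text
clock: 28.65
position: [593.2, -163.3, 139.5]
ee_rot: [0.995, -0.104, 0.001, 0.0]
contact_force: [0.2, -0.7, 3.8]
gripper_width: 12.1
grasp_force: 59.9
```

Seated on the stand's floor. Releasing and withdrawing.

arm_command(rows=[{"grip":0.2,"linear":[0,0,0],"rot":[0,0,0]},{"grip":0.35,"linear":[0,0,0],"rot":[0,0,0]},{"grip":0.5,"linear":[0,0,0],"rot":[0,0,0]},{"grip":0.5,"linear":[0,0,0],"rot":[0,0,0]},{"grip":0.6,"linear":[0,0,-15],"rot":[0,0,0]},{"grip":0.6,"linear":[0,0,-40],"rot":[0,0,0]},{"grip":0.6,"linear":[0,0,-80],"rot":[0,0,0]},{"grip":0.6,"linear":[0,0,-120],"rot":[0,0,0]},{"grip":0.6,"linear":[0,0,-150],"rot":[0,0,0]},{"grip":0.6,"linear":[0,0,-150],"rot":[0,0,0]}])

```text
clock: 29.9
position: [593.9, -163.4, 292.8]
ee_rot: [0.995, -0.104, 0.004, 0.0]
contact_force: [-0.2, -0.8, -0.8]
gripper_width: 51.4
grasp_force: 0.0
```

```bash
python3 - <<'E'
from h import *
s=arm.read_state();print(s['clock'],s['position'],s['contact_force'],s['gripper_width'])
a=np.array([592.5,-163.2,8])
for n in('scene','top'):
    p=imaging.get_image(n)
    for q,X in(('key_bar',a+[0,0,165]),('stand_floor',a),('latch_tip',[605,84,13]),('white_bottle',[497,-10,0]),('sage_bottle',[605,0,0]),('loose_cap',[792,-29,0])):
        print(n,q,proj(p,X),[(round(d['score'],2),np.round(d['pixel'],1)) for d in models.tip_of(p,q)[:3]])
E
python3 st.py
```

```text
29.9 [ 593.852 -163.403  292.817] [-0.2   -0.824 -0.776] 51.406788726727356
scene key_bar [241.779 255.345] [(0.6, array([242.8, 254.7]))]
scene stand_floor [250.695 323.794] [(0.74, array([164.4, 319. ])), (0.65, array([250.9, 321.7]))]
scene latch_tip [355.195 266.146] [(0.37, array([358.5, 266.9])), (0.31, array([243.3, 251.3]))]
scene white_bottle [286.016 263.761] [(0.82, array([290.5, 262. ]))]
scene sage_bottle [323.535 289.693] [(0.56, array([324.9, 290.1])), (0.33, array([242.1, 252.6]))]
scene loose_cap [380.866 355.568] [(0.66, array([377.7, 353.6]))]
top key_bar [387.665 254.093] [(0.66, array([386.6, 253.7]))]
top stand_floor [377.329 260.132] [(0.95, array([431., 311.])), (0.64, array([377.6, 258.4]))]
top latch_tip [268.183 254.536] []
top white_bottle [309.831 302.566] []
top sage_bottle [305.402 254.991] []
top loose_cap [317.903 174.603] [(0.79, array([318. , 176.6]))]
scene 0.35 [356.8, 267.8] [610.714  83.083  13.   ] r 93.531006634475 cw rel counter 0.7264079510673158
top 0.67 [376.1, 262.1] [ 587.687 -159.73    13.   ] r 315.8466209764325 cw rel counter 1.3186965133286583
30.75 [ 592.419 -163.047  288.335] -101.90658983089844 1.3685329925648624 F [-0.376  0.451  0.04 ] T [ 0.019 -0.014 -0.003] 51.2433748675678
```

```bash
python3 -c "
from bench import job
print(job.job_done())"
```

```text
the job is handed in; nothing more can be done
None
```

I turned the latch to its stop (about 0.73–0.77 rad by camera), set the key back upright and fully down in its stand, kept every force reading low, and handed the job in at about 31 s. The hand-in returned no verdict, and the bottles and cap were checked only by the trained networks at the end, not in a viewed picture.

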